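# Change over the battery packs at the charger

## Robot

A 6-joint arm with a two-finger parallel gripper is mounted at the origin on the work surface. World frame = base frame: x ahead of the robot, y to its left, z up, the work surface at z = 0. Lengths are in mm, angles in rad, forces in N, time in s.
With the tool pointing down it reaches from about 275 to 825 mm from the base axis. Payload 4.9 kg.
Tool frame: the origin (TCP) lies at the very end of the fingers, on their centre line; the grasp point (between the pads) lies 19 mm behind it; z points along the fingers, y is the direction in which the jaws open and shut (so a half turn about z gives the same grasp; the last joint's range is limited). The gripper opens to 85 mm and grips with 20 to 120 N. Pads are 22 mm wide; open, the fingers measure 114 mm over their backs; the gripper's body (76 mm by 85 mm) begins 54 mm behind the grasp point. The pads swing forward as they close: fully open they stand 13 mm farther back than shut.
Start: joints at [-1.457, 0.326, -0.193, 1.052, 0, 1.437], TCP at [134.911, -533.214, 206.581] pointing down, gripper open.
Joint ranges: [-2.65, 2.65], [-0.97, 1.79], [-1.3, 1.35], [-1.93, 2.1], [-1.47, 1.37], [-3.14, 3.14]. Speed limits (rad/s): [2.57, 2.57, 3.14, 3.14, 3.14, 3.14].

## Interface

Orientations are given as [roll, pitch, yaw] about the fixed x, y, z axes, in that order (R = Rz(yaw) Ry(pitch) Rx(roll)).
In Python, from bench import bot, solve_ik, imaging gives the robot as it stands. Calls block until the motion is done:
- bot.move_ptp(position, orientation): joint-space move of the TCP to a pose.
- bot.movel(position, rot=None, max_speed=150, threshold=None): straight line of the TCP; rot=None keeps the orientation; max_speed is the mean speed in mm/s. With threshold (N) it stops when the force on the tool has changed by that much, and returns True; else False.
- bot.move_j(angles): joint-space move.
- bot.grip(opening, effort=None): opening from 0.0 (shut) to 1.0 (fully open); effort is the grip in N (None keeps the last); returns when the fingers have stopped.
- bot.dwell(seconds).
- solve_ik(position, orientation): joint angles nearest the present ones, or None.
- bot.get_state(): the state.
- imaging.capture(name): name is "scene" or "top" or "wrist"; returns the picture (480x640x3 uint8, blue, green, red); there is no depth.
- imaging.camera_model(name): a dict with "K" (3x3 intrinsics, pixels), "position" and "rotation" of the camera in the world. Camera axes: x right, y up, looking along -z (the intrinsics and any distortion apply to the point x, -y, -z); pixel columns grow to the right and rows downward; lengths in mm; the calibration is good to about 2 mm. A picture is of the moment at which its call begins: read the wrist's pose just before it. camera_model takes no time and is no camera call; for the wrist camera it gives the pose at the moment of the call.
A pose or a line that the arm cannot do raises bot.IKError and nothing moves.
- bot.sign_off(): hands the job in, once; it reports no verdict.
The state is a dict: "t": time; "qpos": joint angles; "joint_velocities": joint speeds; "effort": joint torques, N m; "tcp_pos": TCP position; "orientation": TCP orientation; "contact_force": force on the tool from outside, world axes, zero at the start; "wrist_torque": the same for the moment, N m; "opening": opening from 0.0 (shut) to 1.0 (fully open).
Only numpy, scipy, OpenCV 4.12 (cv2) and the standard library are available. Lean on these libraries where they do the work, as an engineer would, in place of code of your own. Each camera call takes 0.05 s, during which the arm holds its last target.

## Task

The drill's full battery pack (three green bars) is latched in the leaning charger: pinch its two side buttons together, draw it straight out and stand it gently upright in the front compartment of the drill's tray, beside the flat pack (one red bar). Then put the flat pack on charge in the bay that has come free, pushed fully home and latched with its buttons sprung out again. Do not wrench, tip over or drop a pack, and leave the half-charged pack and everything else where it is.

Things in the scene. Friction and masses are not known exactly. Their poses are not given: they have to be found in the camera images.
- full_mid (a point): The FULL pack: all 3 gauge bars on its cap lit green; it starts seated and latched in a bay. Grey and black 44 x 50 x 88 mm block (x, y, z); orange 24 x 24 mm spring buttons on its +y and -y sides, 64 mm over both, 54 mm pinched in. Point midway between the buttons, 60 mm above the foot, 28 below the cap; z from foot to cap. 0.15 to 0.35 kg. Same shape after a half turn about z.
- full_foot (a point): Centre of the full pack's underside, its dark contact end; axes as full_mid.
- flat_mid (a point): The FLAT pack: one gauge bar lit, red; else the same as the full pack, same point and axes. It starts upright on its foot near one end of the tray's front compartment, its buttons facing within 0.35 rad of the tray's +x and -x.
- flat_foot (a point): Centre of the flat pack's underside, its dark contact end; axes as flat_mid.
- half_mid (a point): The half-charged pack (two bars lit, amber), same make and point, seated in the charger's other bay. It stays there.
- full_a (a joint): Travel of the full pack's orange release button on its +y side: 0 out, 0.005 fully in; its spring needs 3 N to start and 8 N at the end. Its latch barb, on the same side 27 mm above the foot, stands 4.5 mm out and goes in with it.
- full_b (a joint): Travel of the full pack's orange release button on its -y side: 0 out, 0.005 fully in; its spring needs 3 N to start and 8 N at the end. Its latch barb, on the same side 27 mm above the foot, stands 4.5 mm out and goes in with it.
- flat_a (a joint): Travel of the flat pack's orange release button on its +y side: 0 out, 0.005 fully in; its spring needs 3 N to start and 8 N at the end. Its latch barb, on the same side 27 mm above the foot, stands 4.5 mm out and goes in with it.
- flat_b (a joint): Travel of the flat pack's orange release button on its -y side: 0 out, 0.005 fully in; its spring needs 3 N to start and 8 N at the end. Its latch barb, on the same side 27 mm above the foot, stands 4.5 mm out and goes in with it.
- charger: Dark grey charger, fixed; 160 mm deep (x), 236 wide (y), 92 high. Origin under its middle on the bench, z up; the low front faces its -x, the deck rises away. Two bays 108 mm apart along y. In each a 3 mm overhang 8 mm below the deck, on the +y and -y sides, holds a seated pack's barbs: it comes out only with both buttons in. One put in pinched latches when let go; unpinched it needs a hard push.
- bay_left: Bay on the charger's +y side. Origin: centre of its mouth, level with the deck, 66 mm above the bench. z: the way a pack is drawn out, leaning 0.45 rad from vertical towards the charger's front; y: as the charger's, the line of a seated pack's buttons; x: up the deck. Rectangular well 48 mm (x) by 53 (y), 36 deep; lead-in slopes at its mouth: 5 mm wide and 11 deep at +x and -x, 4.5 by 4 at +y and -y.
- bay_right: Bay on the charger's -y side, the same as bay_left. A seated pack rests with its foot on the well's floor (z = -36 mm), in line with the bay (either way round), about 2 mm towards -x; it stands 52 mm out of the deck, its buttons centred 24 mm above the deck.
- tray: Black open kit tray, fixed to the bench, 340 mm (x) by 280 mm (y), walls 30 mm high and 5 mm thick, floor 4 mm. Origin under its middle on the bench, z up. A partition across it at x = -37.5 mm leaves the front compartment for packs, inside 125 mm (x) by 270 mm (y), grey liner; the bare drill lies on its side in the rear compartment, from x = 10 mm back, up to 62 mm above the bench.
- pack_place (a point): Centre of the front compartment's floor, 4 mm above the bench; axes as the tray's.
- bit_box: Green flat box of bits, 62 x 42 x 19 mm, loose in the front compartment at the other end from the flat pack; origin at its underside; stays.
- driver: Screwdriver with yellow handle, 190 mm long, lying on the bench; stays.
- bracket: Yellow printed bracket, 60 x 40 x 40 mm; origin at its underside; stays.
- caliper: Digital caliper lying flat, 150 mm long; stays.
- tape: Red tape measure, 68 x 36 mm and 64 mm high, between charger and tray; origin at its underside; stays.
- spray: Blue and white spray can, 52 mm across and 185 mm high, behind the gap between charger and tray; origin at its underside; stays.
- jar: Amber jar of screws, 70 mm across and 75 mm high, left of the charger; origin at its underside; stays.
- full: The full pack itself; origin and axes as full_foot.
- flat: The flat pack itself; origin and axes as flat_foot.
There are look-alikes about, which are no part of the job. Leave any turquoise look-alike of the full alone.

How it is judged:
By the outcome, as a careful person would: the job done as asked, in the order asked, and still so for the second after the job is handed in, with the robot touching nothing.
It also fails if it takes over 59 s, if anything falls off the work surface, if the arm or the gripper's body presses on something with over 40 N, if the wrist force passes 120 N, or if a joint passes its speed limit or range.

## Working session

There is one attempt and no reset: what is moved stays moved. The work goes in short steps, each a Python script; the robot and the scene stay as the last script left them, time stands still between calls to the robot, and variables do not carry over. Pictures are saved under pics/ and viewed, and the job is handed in when it is done.

```bash
ls; mkdir -p pics
python3 - <<'E'
from bench import bot, solve_ik, imaging
import cv2,numpy as np
s=bot.get_state(); print(s['t'],s['tcp_pos'],s['orientation'],s['opening'],s['contact_force'])
for n in ["scene","top","wrist"]:
    m=imaging.camera_model(n); print(n,{k:np.round(v,4).tolist() if not isinstance(v,str) else v for k,v in m.items()})
    cv2.imwrite(f"pics/{n}0.png",imaging.capture(n))
E
```

```text
pics
0.0 [ 134.84256341 -532.58104796  205.81793747] [-3.13992314e+00 -2.21711980e-04  2.47803752e-01] 0.9987966481030474 [-0.28838818 -0.38449238 -0.40499486]
scene {'K': [[500.4828, 0.0, 325.6891], [0.0, 500.4828, 245.4684], [0.0, 0.0, 1.0]], 'position': [1287.0896, 115.8329, 1203.6533], 'rotation': [0.5759, -0.0137, 1.7154]}
top {'K': [[541.4864, 0.0, 331.4948], [0.0, 541.4864, 231.3187], [0.0, 0.0, 1.0]], 'position': [458.2374, 16.9082, 1177.2945], 'rotation': [0.1035, 0.0156, -1.5569]}
wrist {'K': [[417.0167, 0.0, 319.7982], [0.0, 417.0167, 235.8482], [0.0, 0.0, 1.0]], 'position': [199.3676, -516.6765, 373.3194], 'rotation': [-0.2626, 0.001, -1.3241]}
```

View pics/scene0.png

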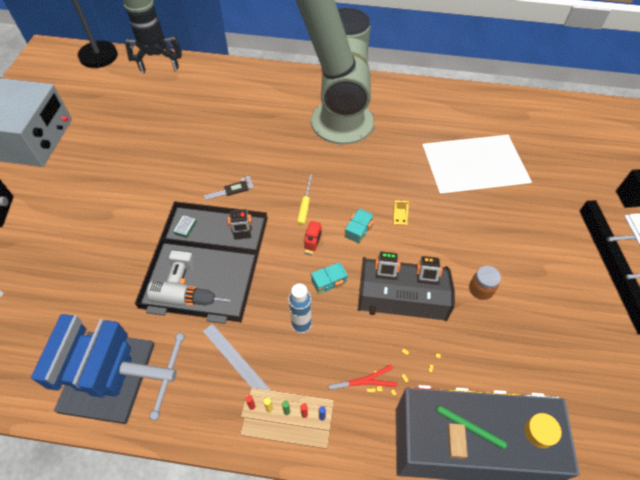

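View pics/top0.png

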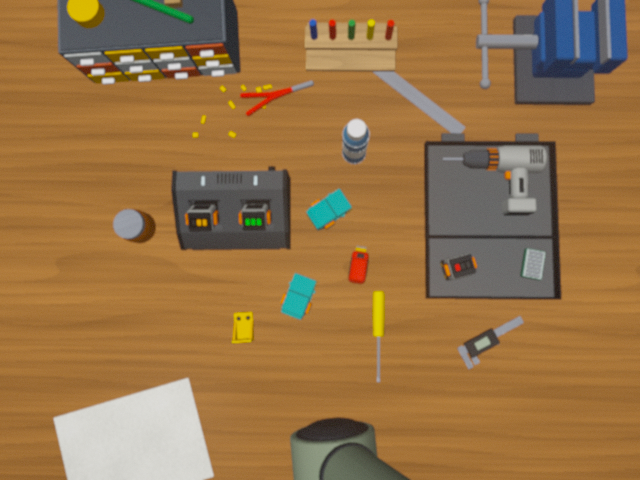

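View pics/wrist0.png

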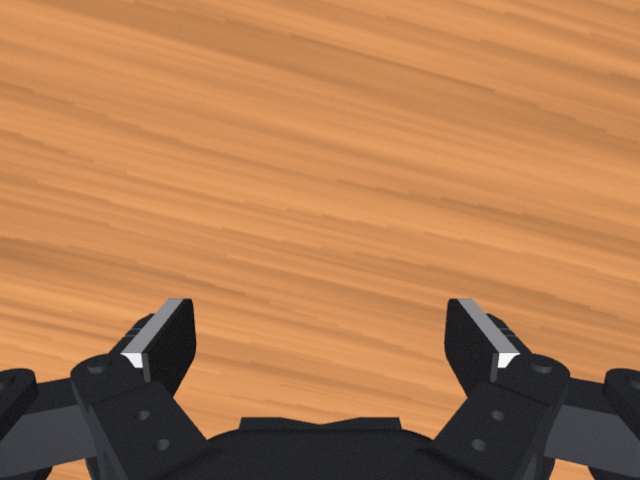

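The candidates are, in top-image pixels:
- (255,217): three green bars in the right bay. This is the full pack.
- (203,217): two amber bars, the half-charged pack.
- (460,266): one red bar, in the tray. This is the flat pack.
- (328,208) and (298,296): turquoise look-alikes, lying loose.

I'll check this choice in close crops.

```bash
cat > h.py <<'E'
import numpy as np, cv2
from scipy.spatial.transform import Rotation as Rot
from scipy.optimize import least_squares
from bench import bot, solve_ik, imaging
def RM(rpy): return Rot.from_euler('xyz',rpy).as_matrix()
def proj(m,P):
    P=np.atleast_2d(P); c=(P-np.array(m['position']))@RM(m['rotation'])
    p=np.c_[c[:,0],-c[:,1],-c[:,2]]@np.array(m['K']).T
    return p[:,:2]/p[:,2:]
def ray(m,uv):
    d=np.linalg.inv(np.array(m['K']))@np.array([uv[0],uv[1],1.]); d=np.array([d[0],-d[1],-d[2]])
    return np.array(m['position']),RM(m['rotation'])@d
def onz(m,uv,z):
    o,d=ray(m,uv); return o+d*(z-o[2])/d[2]
def tri(obs):
    A=np.zeros((3,3));b=np.zeros(3)
    for m,uv in obs:
        o,d=ray(m,uv); d=d/np.linalg.norm(d); Q=np.eye(3)-np.outer(d,d); A+=Q;b+=Q@o
    return np.linalg.solve(A,b)
E
python3 - <<'E'
import cv2
s=cv2.imread('pics/scene0.png');t=cv2.imread('pics/top0.png')
def c(im,x0,y0,w,h,n,k): cv2.imwrite(n,cv2.resize(im[y0:y0+h,x0:x0+w],None,fx=k,fy=k,interpolation=cv2.INTER_CUBIC))
c(t,165,160,135,95,'pics/ct.png',5.9)
c(s,350,240,115,85,'pics/cs.png',6.5)
c(t,420,130,145,175,'pics/tt.png',3.4)
c(s,130,195,145,130,'pics/ts.png',4.5)
E
```

```text
(no output)
```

View pics/ct.png

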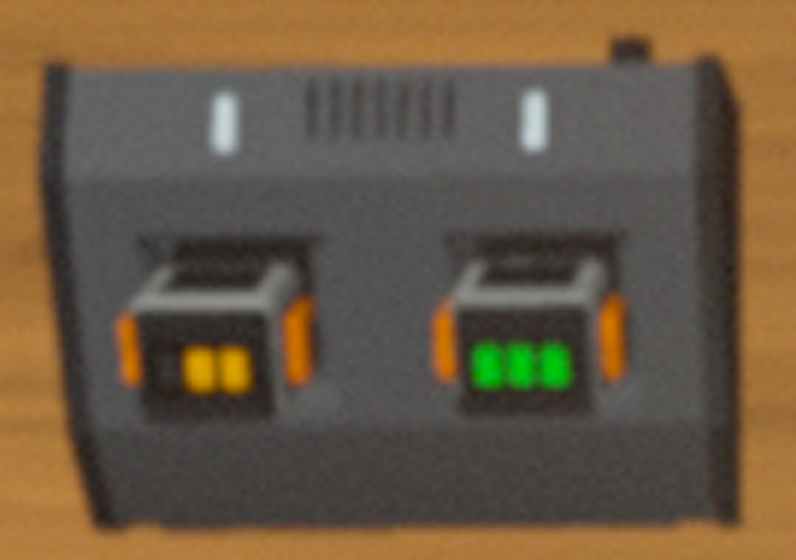

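View pics/cs.png

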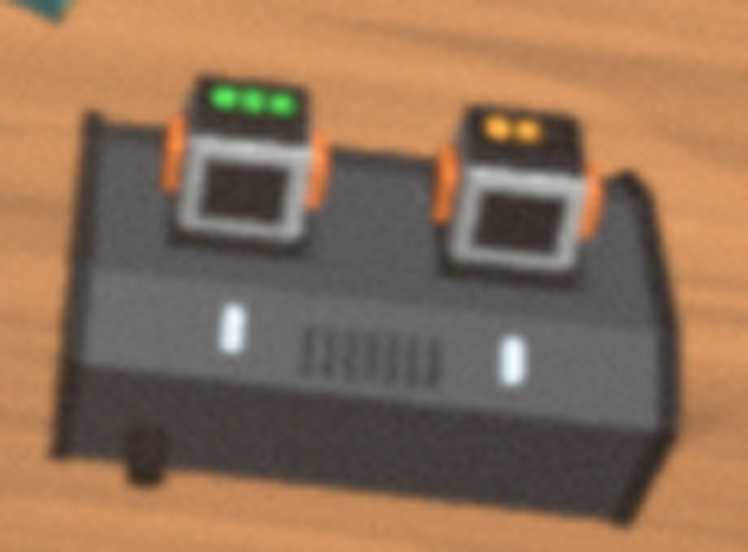

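View pics/tt.png

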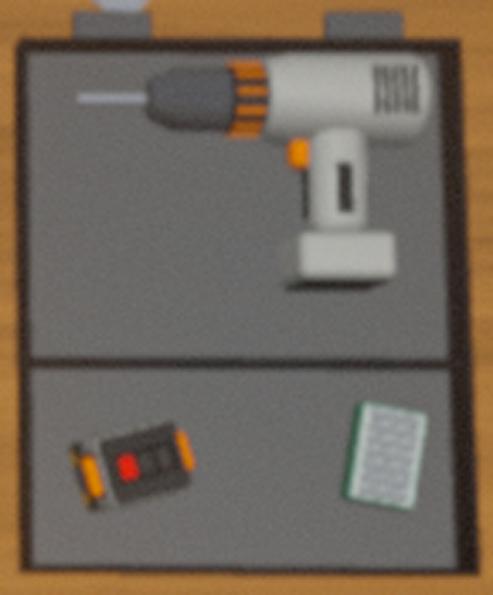

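View pics/ts.png

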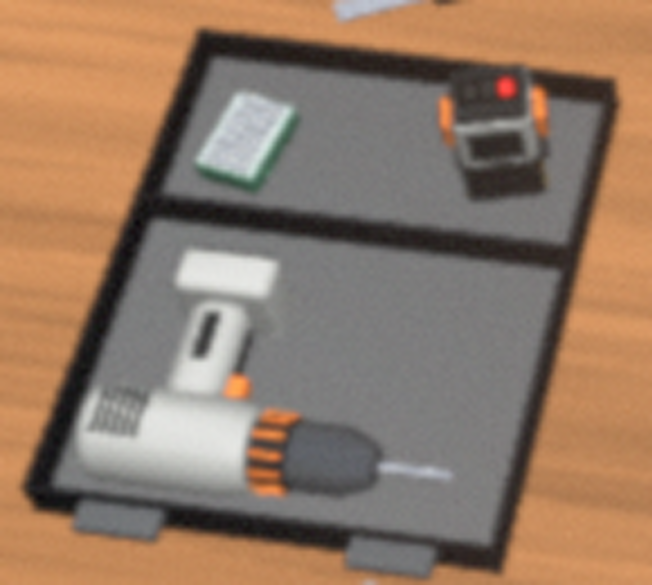

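The crops confirm it. Full pack: three green bars, right bay, top (253.5,222) and scene (389,256). Half pack: two amber bars, left bay. Flat pack: red bar at top (458,267), with its buttons along the image's left-right, which is about world y. The text says tray ±x, so I'll measure that.

Run:
```python
from h import *
T=imaging.camera_model('top');S=imaging.camera_model('scene')
ct=lambda u,v:(165+u/5.9,160+v/5.9); cs=lambda u,v:(350+u/6.5,240+v/6.5)
tt=lambda u,v:(420+u/3.4,130+v/3.4); ts=lambda u,v:(130+u/4.5,195+v/4.5)
def P(n,a,b):
    X=tri([(T,a),(S,b)]); print(n,X.round(1),(proj(T,X)[0]-a).round(1),(proj(S,X)[0]-b).round(1)); return X
P('bars',ct(522,366),cs(254,102))
c=[P('c',ct(*a),cs(*b)) for a,b in [((462,312),(303,150)),((590,312),(190,143)),((590,413),(196,80)),((462,413),(308,90))]]
print(np.mean(c,0))
P('stripL',ct(225,123),cs(513,360)); P('stripR',ct(535,120),cs(232,328))
h=[P('h',ct(*a),cs(*b)) for a,b in [((140,315),(580,180)),((272,315),(461,170)),((272,415),(468,108)),((148,415),(578,120))]]
print(np.mean(h,0))
P('red',tt(127,467),ts(507,87))
print('tray in corners on top rim z30')
for a in [(25,50),(440,45),(465,568),(25,568)]: print(onz(T,tt(*a),30).round(0))
print('partition',onz(T,tt(30,365),30).round(0),onz(T,tt(450,365),30).round(0))
print('scene tray corners',[onz(S,ts(*a),30).round(0) for a in [(30,500),(500,565),(612,85),(203,38)]])
print('box',[onz(T,tt(*a),19).round(0) for a in [(363,402),(428,415),(412,508),(350,497)]])
```

```text
bars [585.9 192.9 105.7] [-0.8  0.1] [-0.6  0. ]
c [604.3 214.  104.2] [-0.8  0.1] [-0.6  0. ]
c [605.4 170.4 100.5] [-0.5  0. ] [-0.4  0. ]
c [571.4 170.4  94.1] [-0.5  0. ] [-0.4  0. ]
c [570.6 214.7  95.9] [-0.9  0.1] [-0.7  0. ]
[587.91933245 192.37558657  98.65617487]
stripL [673.  303.1  82. ] [-0.7  0. ] [-0.6  0. ]
stripR [675.3 194.4  81.7] [-0.6  0. ] [-0.5  0. ]
h [601.9 323.2 105.1] [-0.5  0. ] [-0.4  0. ]
h [602.8 277.8 102.8] [-0.1  0. ] [-0.1  0. ]
h [569.2 279.3  95.7] [-0.6  0.1] [-0.5  0. ]
h [568.6 322.5  96.1] [-1.   0.1] [-0.8  0.1]
[585.62639517 300.69931915  99.92433738]
red [ 501.6 -216.2   88.1] [-0.6  0.1] [-0.5 -0.1]
tray in corners on top rim z30
[ 768. -168.   30.]
[ 774. -430.   30.]
[ 445. -436.   30.]
[ 441. -167.   30.]
partition [ 567. -170.   30.] [ 570. -431.   30.]
scene tray corners [array([ 790., -433.,   30.]), array([ 789., -158.,   30.]), array([ 449., -166.,   30.]), array([ 452., -437.,   30.])]
box [array([ 547., -380.,   19.]), array([ 539., -420.,   19.]), array([ 481., -409.,   19.]), array([ 488., -371.,   19.])]
```

```bash
cat >> h.py <<'E'
def shot(name):
    m=imaging.camera_model('wrist'); im=imaging.capture('wrist'); cv2.imwrite(f'pics/{name}.png',im)
    import json; json.dump({k:np.array(v).tolist() for k,v in m.items()},open(f'pics/{name}.json','w'))
    return m
def mod(name):
    import json; return json.load(open(f'pics/{name}.json'))
def camrel():
    s=bot.get_state(); m=imaging.camera_model('wrist'); R=RM(s['orientation'])
    return R.T@(np.array(m['position'])-s['tcp_pos']), R.T@RM(m['rotation'])
E
python3 - <<'E'
from h import *
p,R=camrel(); print(p.round(1),R.round(3).tolist())
def look(target,dist,rpy):
    Rt=RM(rpy); Rc=Rt@R; cam=np.array(target)+Rc[:,2]*dist  # camera looks along -z
    return cam-Rt@p
for n,tg,d,rpy in [('flatA',(505,-210,80),230,(np.pi,0,0)),('flatB',(505,-250,60),230,(np.pi,-.4,0)),('ch1',(585,195,95),230,(np.pi,-.0,0)),('ch2',(590,195,90),230,(np.pi,-.45,0)),('ch3',(590,195,90),230,(np.pi,-.3,.5))]:
    t=look(tg,d,rpy); q=solve_ik(t,rpy); print(n,t.round(0),None if q is None else np.round(q,2))
E
```

```text
[ 6.650e+01  1.000e-01 -1.674e+02] [[-0.001, 0.966, 0.26], [1.0, 0.001, -0.0], [-0.001, 0.26, -0.966]]
flatA [ 498. -210.  135.] [-0.54  0.37 -0.33  0.88  0.    2.61]
flatB [ 477. -250.  108.] [-0.79  0.2  -0.75  0.33  0.28  2.39]
ch1 [578. 195. 150.] [ 0.2   0.48 -0.11  0.98  0.   -2.94]
ch2 [560. 195. 136.] [ 0.28  0.2  -0.7   0.24 -0.12 -2.89]
ch3 [570. 184. 140.] [ 0.13  0.27 -0.52  0.51  0.11  2.79]
```

Run:
```python
from h import *
p,R=camrel()
def look(target,dist,rpy):
    Rt=RM(rpy); Rc=Rt@R; cam=np.array(target)+Rc[:,2]*dist
    return cam-Rt@p
pi=np.pi
for n,tg,d,rpy in [('flatA',(505,-210,80),240,(pi,0,pi)),('flatB',(505,-240,60),240,(pi,.4,pi+.2)),('ch1',(585,195,95),240,(pi,0.0,pi)),('ch2',(590,195,90),240,(pi,.45,pi)),('ch3',(590,195,90),240,(pi,.3,pi+.5)),('ch3',(590,195,90),240,(pi,.3,pi-.5))]:
    t=look(tg,d,rpy); q=solve_ik(t,rpy); print(n,t.round(0),None if q is None else np.round(q,2))
```

```text
flatA [ 509. -210.  144.] [-0.53  0.38 -0.29  0.91  0.   -0.53]
flatB [ 484. -244.  121.] [-0.81  0.22 -0.67  0.46  0.34 -0.97]
ch1 [589. 195. 159.] [ 0.2   0.49 -0.07  1.01  0.    0.2 ]
ch2 [566. 195. 150.] [ 0.27  0.19 -0.67  0.28 -0.12  0.25]
ch3 [577. 188. 153.] [ 0.14  0.26 -0.48  0.54  0.11 -0.35]
ch3 [577. 202. 153.] [ 0.33  0.34 -0.36  0.66 -0.22  0.81]
```

```bash
cat >> h.py <<'E'
pi=np.pi
CP=np.array([66.5,.1,-167.4]); CR=np.array([[-0.001,.966,.26],[1,.001,0],[-.001,.26,-.966]])
def look(target,dist,rpy):
    Rt=RM(rpy); Rc=Rt@CR; cam=np.array(target)+Rc[:,2]*dist
    return cam-Rt@CP
E
python3 - <<'E'
from h import *
for n,tg,d,rpy in [('f1',(505,-215,70),270,(pi,0,pi)),('f2',(505,-235,60),270,(pi,.4,pi+.2)),('k1',(590,205,90),270,(pi,.45,pi-.3)),('k2',(590,205,90),270,(pi,0.05,pi))]:
    bot.move_ptp(look(tg,d,rpy).tolist(),list(rpy)); bot.dwell(.15); shot(n); print(n,bot.get_state()['t'])
E
```

```text
f1 2.125
f2 2.8417
k1 4.7833
k2 5.5583
```

Run:
```python
import cv2
a=[cv2.imread(f'pics/{n}.png') for n in ['f1','f2','k1','k2']]
for n,i in zip(['f1','f2','k1','k2'],a): print(n,i.shape)
```

```text
f1 (480, 640, 3)
f2 (480, 640, 3)
k1 (480, 640, 3)
k2 (480, 640, 3)
```

View pics/f1.png

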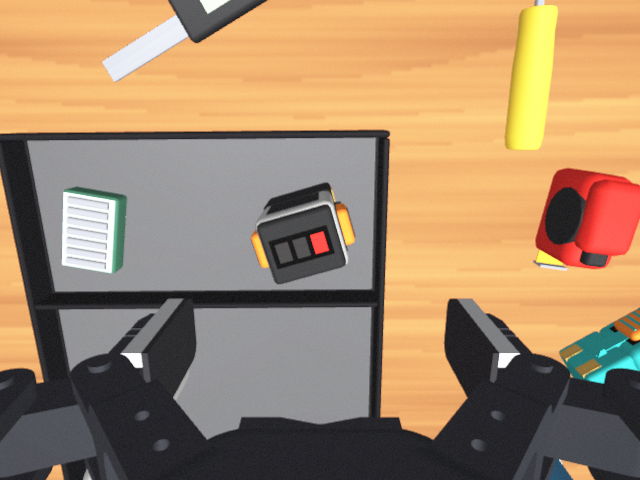

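View pics/f2.png

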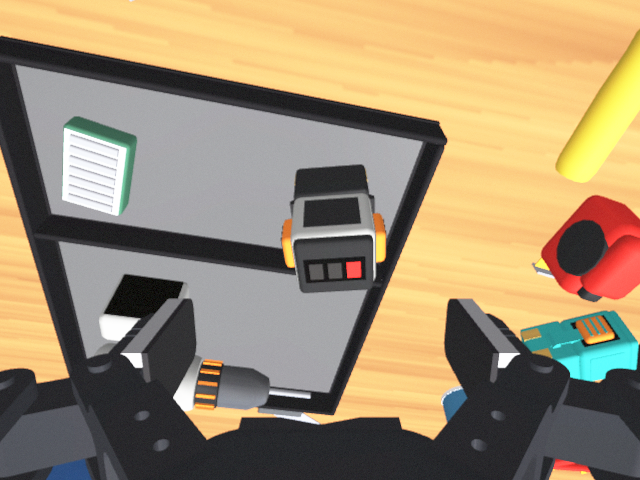

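View pics/k1.png

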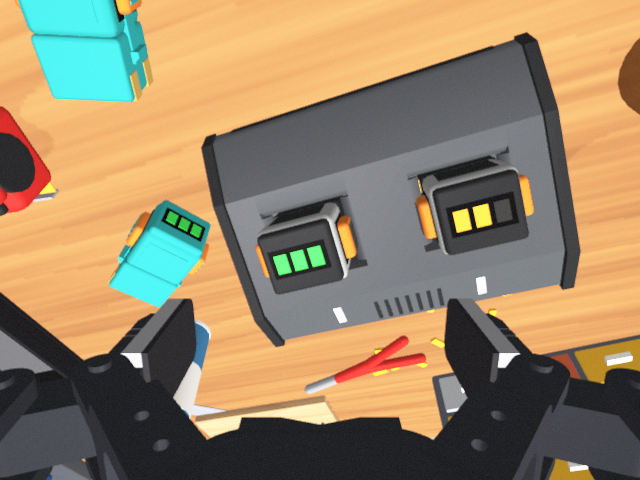

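View pics/k2.png

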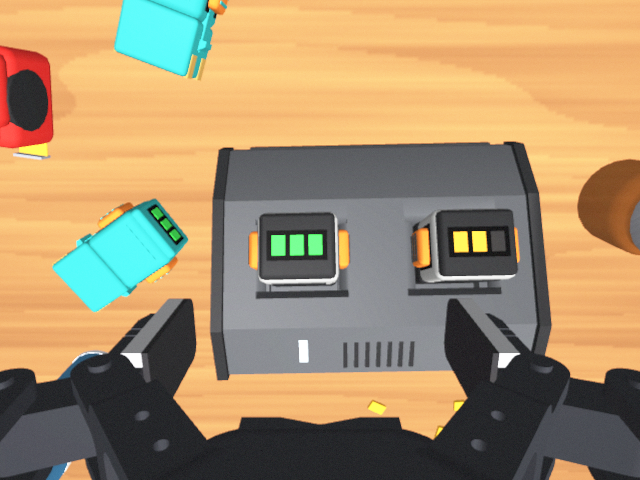

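k1 and k2 show the full pack (green bars at k1 (299,261), k2 (297,245)) and the half pack (k1 (483,215), k2 (480,241)). The flat pack's gauge is at f1 (302,249) and f2 (335,271). Next I'll enlarge these to pick exact corners.

Run:
```python
import cv2
def c(n,x0,y0,w,h,o,k):
    im=cv2.imread(f'pics/{n}.png'); z=cv2.resize(im[y0:y0+h,x0:x0+w],None,fx=k,fy=k,interpolation=cv2.INTER_CUBIC)
    for i in range(0,w,20): cv2.line(z,(i*k,0),(i*k,6),(255,0,255),1); cv2.putText(z,str(x0+i),(i*k,18),0,.4,(255,0,255),1)
    for i in range(0,h,20): cv2.line(z,(0,i*k),(6,i*k),(255,0,255),1); cv2.putText(z,str(y0+i),(8,i*k+4),0,.4,(255,0,255),1)
    cv2.imwrite(f'pics/{o}.png',z)
c('k1',245,190,125,115,'k1f',5); c('k2',240,195,120,110,'k2f',5)
c('f1',240,170,125,125,'f1f',4); c('f2',270,155,125,150,'f2f',4)
```

```text
(no output)
```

View pics/k1f.png

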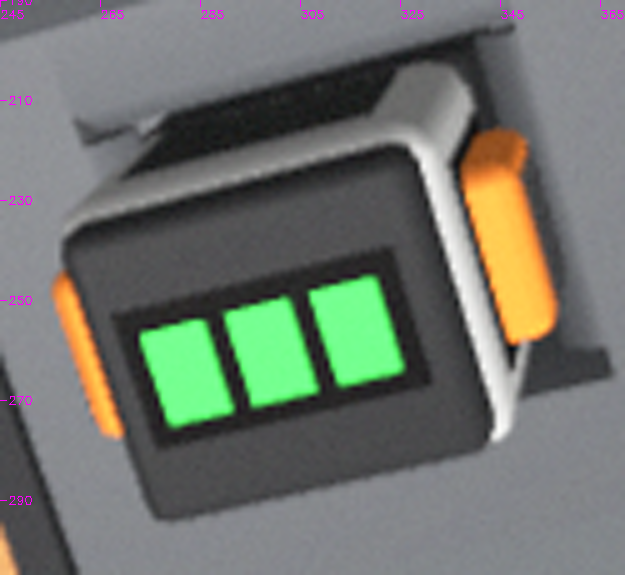

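View pics/k2f.png

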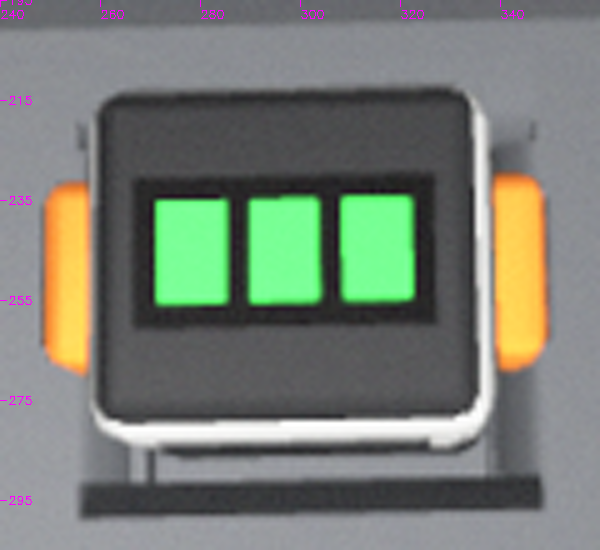

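View pics/f1f.png

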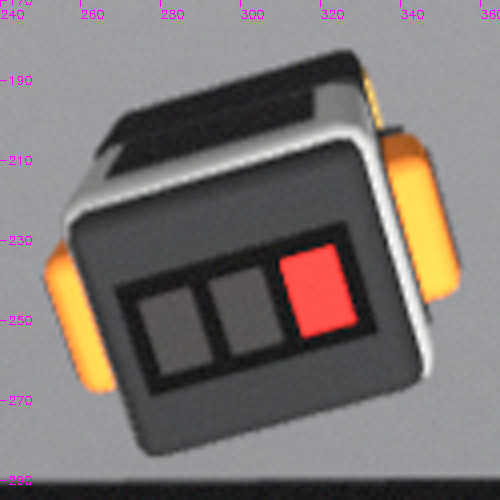

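View pics/f2f.png

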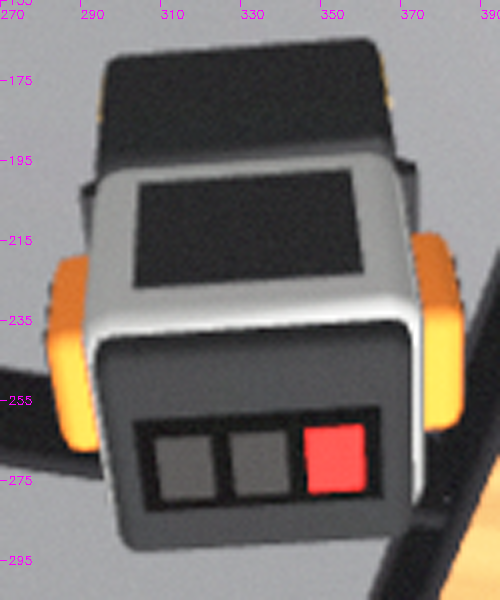

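Run:
```python
from h import *
k1,k2,f1,f2=[mod(n) for n in ['k1','k2','f1','f2']]
def rect(name,m1,a,m2,b):
    X=np.array([tri([(m1,p),(m2,q)]) for p,q in zip(a,b)])
    r=[np.abs(proj(m1,x)[0]-p).max() for x,p in zip(X,a)]
    c=X.mean(0); u=(X[1]+X[2]-X[0]-X[3])/2; v=(X[0]+X[1]-X[2]-X[3])/2
    n=np.cross(u,v); n/=np.linalg.norm(n)
    print(name,c.round(1),'len',np.linalg.norm(u).round(1),np.linalg.norm(v).round(1),'u',(u/np.linalg.norm(u)).round(3),'v',(v/np.linalg.norm(v)).round(3),'n',n.round(3),'res',np.round(r,1))
    print('  yaw',np.arctan2(u[1],u[0]),'lean',np.arctan2(np.hypot(n[0],n[1]),abs(n[2])))
    return c
rect('full',k1,[(268,253),(323,239.4),(331.4,266.4),(277,279.4)],k2,[(267,230.6),(326.4,230),(327.4,259.4),(267,260.4)])
rect('flat',f1,[(268.75,241.75),(326.75,225.5),(334.25,253),(278,268.25)],f2,[(303.75,260.5),(365.5,256.75),(365.5,279.5),(306.25,283)])
```

```text
full [588.4 191.6 112.4] len 35.5 17.7 u [-0.014  1.    -0.005] v [-0.898 -0.023 -0.439] n [-0.439 -0.002  0.899] res [0.1 0.1 0.2 0.1]
  yaw 1.5851012186772222 lean 0.45415353701784184
flat [ 507.5 -226.7   92.8] len 35.6 17.3 u [-0.272  0.962 -0.007] v [-0.961 -0.27  -0.053] n [-0.053 -0.008  0.999] res [0.1 0.  0.  0.4]
  yaw 1.846174612827531 lean 0.05363296818102687
```

```bash
cat >> h.py <<'E'
c0=0.0143; b0=0.45
bz=np.array([-np.sin(b0)*np.cos(c0),-np.sin(b0)*np.sin(c0),np.cos(b0)])
by=np.array([-np.sin(c0),np.cos(c0),0]); bx=np.cross(by,bz)
CAP=np.array([588.4,191.6,112.4]); RB=[pi,b0,pi+c0-2*pi]
FMID=CAP-28*bz
def st(n=''):
    s=bot.get_state(); print(n,'t%.2f'%s['t'],'tcp',np.round(s['tcp_pos'],1),'F',np.round(s['contact_force'],1),'M',np.round(s['wrist_torque'],2),'op %.3f'%s['opening']); return s
E
python3 - <<'E'
from h import *
print(bx,FMID)
g=FMID-22*bz
bot.move_ptp((g+75*bz).tolist(),RB); st('pre')
print(bot.movel(g.tolist(),max_speed=60,threshold=12)); st('at')
shot('g1')
E
```

```text
[0.90035504 0.01287595 0.43496553] [600.57778973 191.77415426  87.18748113]
pre t6.31 tcp [578.  192.2 136. ] F [ 1.  -0.1  0.3] M [ 0.04  0.36 -0.03] op 1.001
False
at t7.71 tcp [610.3 192.   67.8] F [ 0.9 -0.2  0.4] M [0.02 0.4  0.02] op 0.997
```

View pics/g1.png

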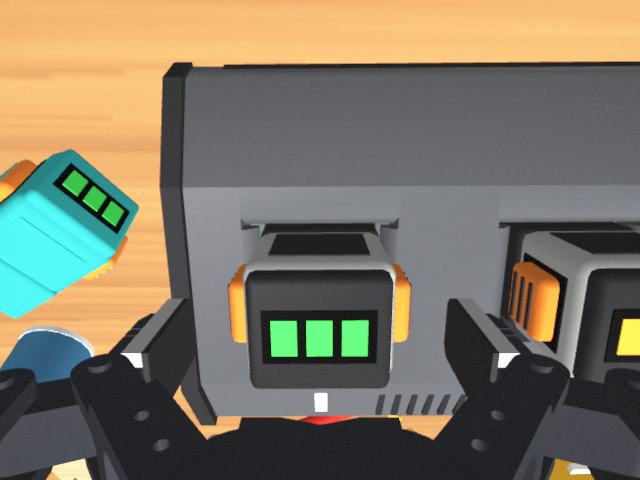

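The full pack sits centred between the fingers: bars at (320,338), finger tips at (185,300) and (455,300). I'll grip it now.

Run:
```python
from h import *
bot.grip(0.0,effort=45); s=st('gripped'); p=np.array(s['tcp_pos'])
shot('g2')
print(bot.movel((p+8*bz).tolist(),max_speed=25,threshold=20)); st('8')
shot('g3')
```

```text
gripped t8.19 tcp [610.3 191.9  68.5] F [-5.3 -1.1  9.6] M [-0.22  0.69 -0.08] op 0.605
False
8 t8.75 tcp [606.7 191.8  75.7] F [ 1.  -0.1 -1.7] M [-0.03  0.48  0.05] op 0.602
```

View pics/g3.png

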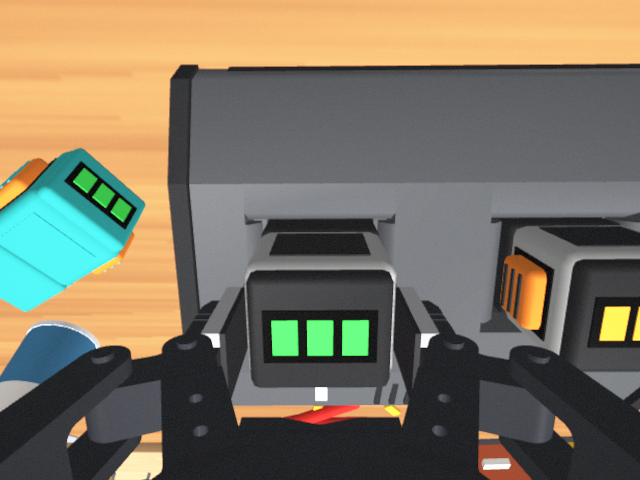

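Run:
```python
from h import *
T=imaging.camera_model('top');S=imaging.camera_model('scene')
print('spray top',tri([(T,(357,128)),(S,(300,290))]), 'top@185',onz(T,(357,128),185),onz(S,(300,290),185))
f1,f2=mod('f1'),mod('f2')
print('near +y outer top corner',tri([(f1,(388.5,131.5)),(f2,(443.5,124))]))
for n,uv in [('f1 outer',(388.5,131.5)),('part@wall',(378,290)),('box c1',(63,187)),('box c2',(126,194))]: print(n,onz(f1,uv,30 if 'box' not in n else 19).round(1))
print('front wall inner bottom z4',onz(f1,(200,141),4).round(1),'partition base front z4',onz(f1,(200,290),4).round(1))
p=[T and 0]
q1=solve_ik([507,-320,153],[pi,0,pi/2]); q2=solve_ik([507,-320,43],[pi,0,pi/2]); qv=solve_ik([500,0,200],[pi,0.1,pi*.75]); print(np.round(q1,2),np.round(q2,2),np.round(qv,2),np.round(bot.get_state()['qpos'],2))
```

```text
spray top [757.81599565  -9.22786979 180.49888631] top@185 [756.76139921 -11.39983251 185.        ] [759.96245608  -6.37445433 185.        ]
near +y outer top corner [ 442.24646775 -162.87180953    0.64712813]
f1 outer [ 441.8 -167.8   30. ]
part@wall [ 560.9 -171.1   30. ]
box c1 [ 481.9 -408.9   19. ]
box c2 [ 487.3 -362.2   19. ]
front wall inner bottom z4 [ 449.  -307.6    4. ] partition base front z4 [ 571.3 -317.     4. ]
[-0.69  0.46 -0.14  0.98  0.    0.88] [-0.69  0.57 -0.27  0.74  0.    0.88] [-0.11  0.18 -0.41  0.9  -0.06  0.68] [ 0.24  0.36 -0.67  0.1  -0.1   0.2 ]
```

Run:
```python
from h import *
p=np.array(bot.get_state()['tcp_pos'])
print(bot.movel((p+82*bz).tolist(),max_speed=90,threshold=20)); st('out')
bot.move_ptp([500,20,200],[pi,0.05,pi*.75]); st('via')
bot.move_ptp([509,-320,125],[pi,0,pi/2]); st('above'); bot.dwell(.2); shot('g4'); s=st()
im=imaging.capture('scene'); cv2.imwrite('pics/s4.png',cv2.resize(im[120:340,120:420],None,fx=2.6,fy=2.6))
```

```text
False
out t9.86 tcp [570.8 191.2 148.9] F [-0.3  1.4 -1.9] M [ 0.02  0.56 -0.07] op 0.602
via t10.62 tcp [500.2  20.3 199.1] F [ 0.2  1.4 -1.5] M [0.05 0.05 0.01] op 0.600
above t11.94 tcp [ 509.6 -318.5  125.2] F [-0.1  0.4 -1.5] M [ 0.   -0.02 -0.01] op 0.605
 t12.19 tcp [ 509.6 -319.   125.5] F [-0.6 -0.5 -1.5] M [-0.01  0.03 -0.03] op 0.600
```

View pics/g4.png

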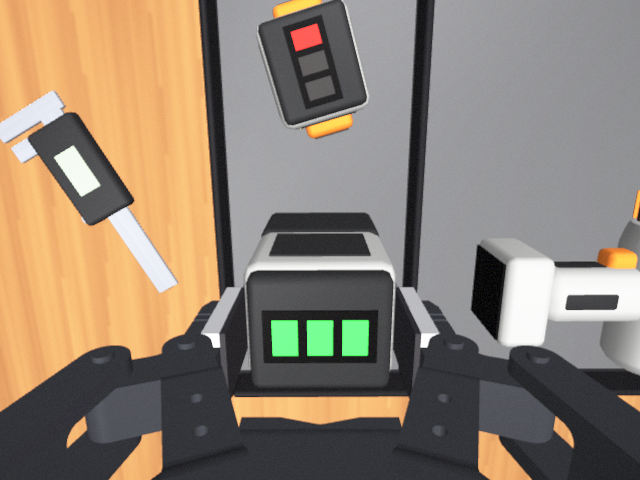

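View pics/s4.png

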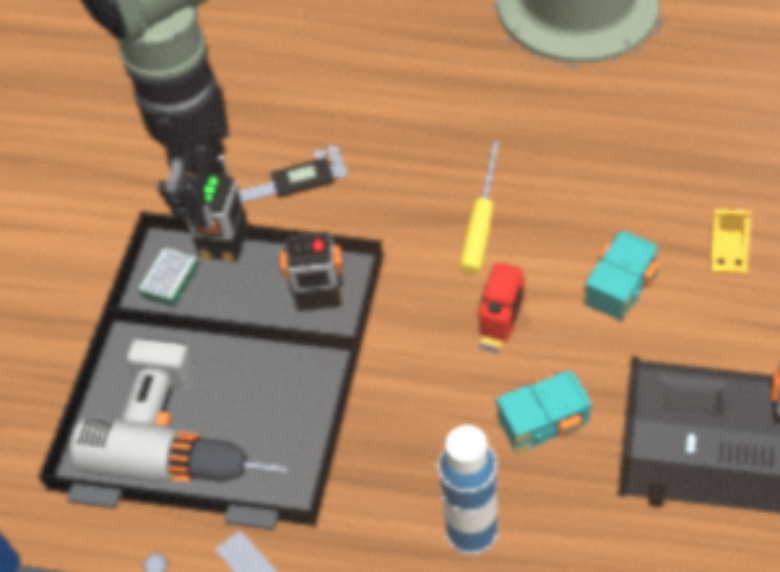

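The pack hasn't moved in the grip (bars still at (320,338)) and the bay is empty. The flat pack stands well clear at the top of the wrist view. I'll lower it now.

Run:
```python
from h import *
bot.movel([509,-320,52],max_speed=70); st('52')
print(bot.movel([509,-320,38],max_speed=12,threshold=4)); s=st('down')
cv2.imwrite('pics/g5.png',imaging.capture('wrist'))
```

```text
52 t13.43 tcp [ 509.4 -320.3   52.5] F [-0.1  0.1 -2.3] M [-0.02 -0.02 -0.03] op 0.605
True
down t14.19 tcp [ 509.  -319.9   43.3] F [1.  0.4 4.7] M [0.09 0.16 0.04] op 0.601
```

Run:
```python
from h import *
bot.grip(0.72); st(); bot.grip(1.0); st('open')
bot.movel([509,-320,160],max_speed=150); st('up')
bot.move_ptp(look((508,-260,85),290,(pi,0,pi+.14)).tolist(),[pi,0,pi+.14]); bot.dwell(.15); shot('g6'); st()
```

```text
t14.51 tcp [ 507.8 -318.9   41.7] F [ 0.5  0.1 -1.4] M [ 0.01 -0.01  0.03] op 0.721
open t14.88 tcp [ 508.4 -319.4   42.4] F [0.2 0.5 0.4] M [ 0.03 -0.04 -0.04] op 1.000
up t15.81 tcp [ 508.4 -319.6  159.1] F [0.4 0.2 0.8] M [-0.07  0.02  0.02] op 1.002
 t17.47 tcp [ 499.1 -261.4  197.6] F [-1.   0.8  0.1] M [ 0.02 -0.02  0.  ] op 1.003
```

View pics/g6.png

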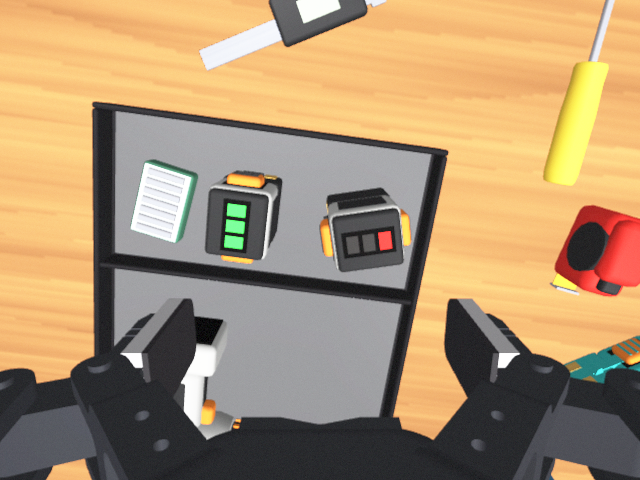

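The full pack stands upright at (240,222) with its buttons out again, beside the flat pack at (372,240), with clear space between them. I'll check the flat pack's centre from this third view before gripping.

Run:
```python
from h import *
im=cv2.imread('pics/g6.png'); k=6
cv2.imwrite('pics/g6f.png',cv2.resize(im[180:280,315:415],None,fx=k,fy=k,interpolation=cv2.INTER_CUBIC))
g=mod('g6'); print(proj(g,[507.5,-226.7,92.5]))
for m,uv in [('f1',(302.1,247.1)),('f2',(335.3,270))]: print(onz(mod(m),uv,92.4))
```

```text
[[368.97238766 242.27908171]]
[ 507.4668709  -226.55464486   92.4       ]
[ 507.71509848 -226.62056327   92.4       ]
```

View pics/g6f.png

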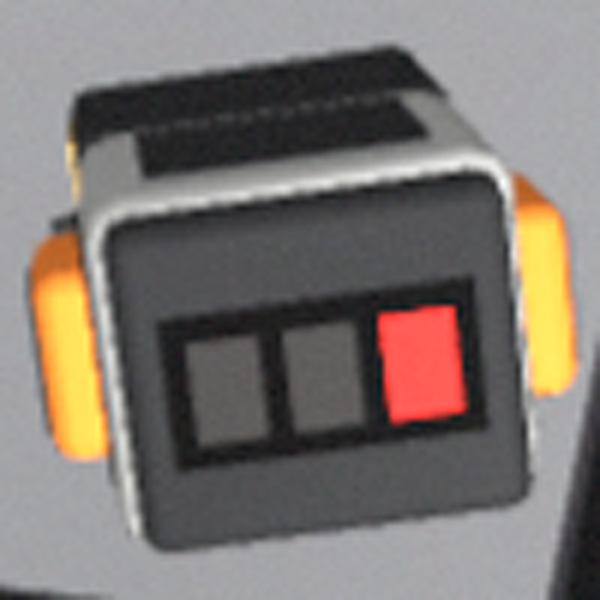

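Run:
```python
from h import *
R=[pi,0,pi+.275-2*pi]
bot.move_ptp([507.5,-226.6,125],R); st('pre')
print(bot.movel([507.5,-226.6,43],max_speed=80,threshold=10)); st('at')
bot.grip(0.0,effort=45); st('grip'); bot.dwell(.1)
print(bot.movel([507.5,-226.6,60],max_speed=50)); bot.dwell(.2); st('lift'); shot('g7')
```

```text
pre t17.88 tcp [ 507.1 -226.4  125. ] F [ 0.8 -0.9  0.9] M [-0.02 -0.05  0.02] op 0.996
False
at t19.06 tcp [ 508.  -226.9   43.5] F [ 0.4 -0.7  0.3] M [ 0.01  0.01 -0.  ] op 1.002
grip t19.48 tcp [ 508.2 -226.7   44.4] F [-2.5  1.5  8.5] M [0.33 0.31 0.02] op 0.599
False
lift t20.27 tcp [ 507.2 -226.4   59.6] F [ 0.2 -0.7 -1.3] M [ 0.05 -0.02  0.02] op 0.601
```

View pics/g7.png

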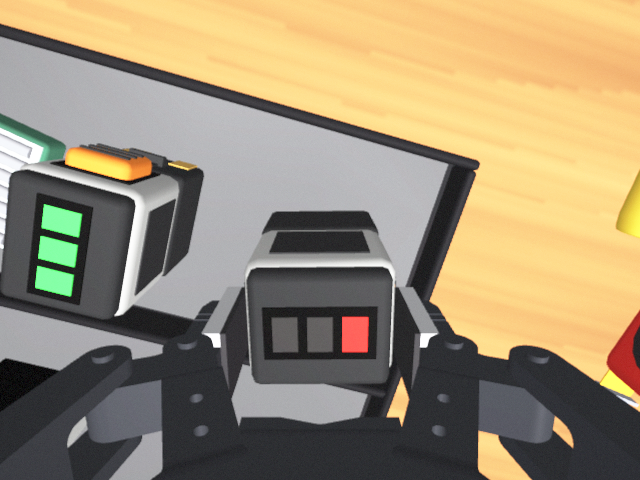

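Run:
```python
import cv2,numpy as np
a=[cv2.resize(cv2.imread(f'pics/{n}.png')[260:395,240:400],None,fx=4,fy=4,interpolation=cv2.INTER_CUBIC)[:270 if 0 else 540,:] for n in ['g4','g7']]
z=np.hstack([x for x in a]); cv2.imwrite('pics/cmp.png',cv2.resize(z,(800,337)))
```

```text
(no output)
```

View pics/cmp.png

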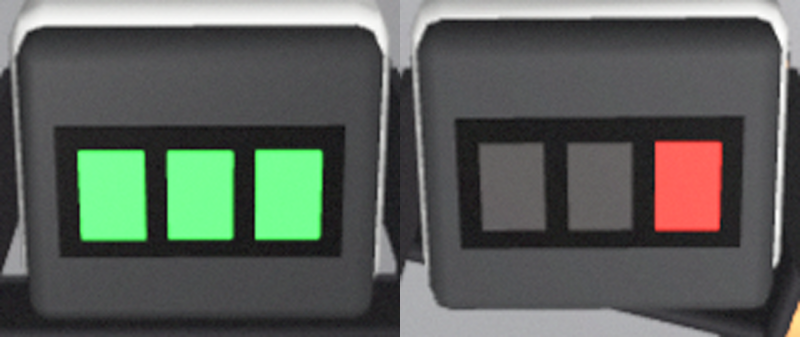

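Run:
```python
from h import *
bot.movel([507.5,-226.6,165],max_speed=150)
bot.move_ptp([500,0,210],[pi,0.1,pi*1.03-2*pi]); st('via')
g=FMID-22*bz+2.5*bx
bot.move_ptp((g+95*bz).tolist(),RB); st('pre')
bot.movel((g+48*bz).tolist(),max_speed=80); bot.dwell(.25); s=st('48'); print('err', np.round([(s['tcp_pos']-g-48*bz)@v for v in (bx,by,bz)],2), s['orientation'])
shot('g8')
im=imaging.capture('scene'); cv2.imwrite('pics/s8.png',cv2.resize(im[220:330,340:470],None,fx=6,fy=6,interpolation=cv2.INTER_CUBIC))
```

```text
via t22.09 tcp [500.   -0.6 209.5] F [ 0.1 -0.3 -2.2] M [-0.02  0.11  0.03] op 0.597
pre t22.93 tcp [571.6 190.  153.8] F [-0.1 -0.4 -2.4] M [-0.02  0.5  -0.05] op 0.599
48 t23.93 tcp [591.7 191.8 112.3] F [ 0.1  0.5 -1.5] M [-0.04  0.55  0.01] op 0.596
err [0.41 0.17 0.46] [ 3.14140062  0.45082499 -3.12714493]
```

View pics/g8.png

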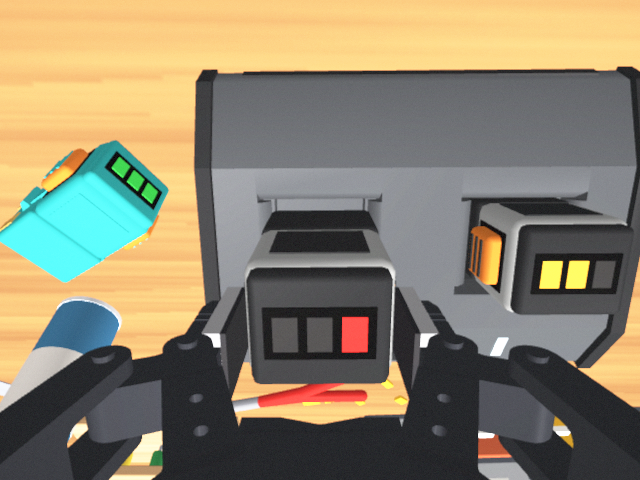

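View pics/s8.png

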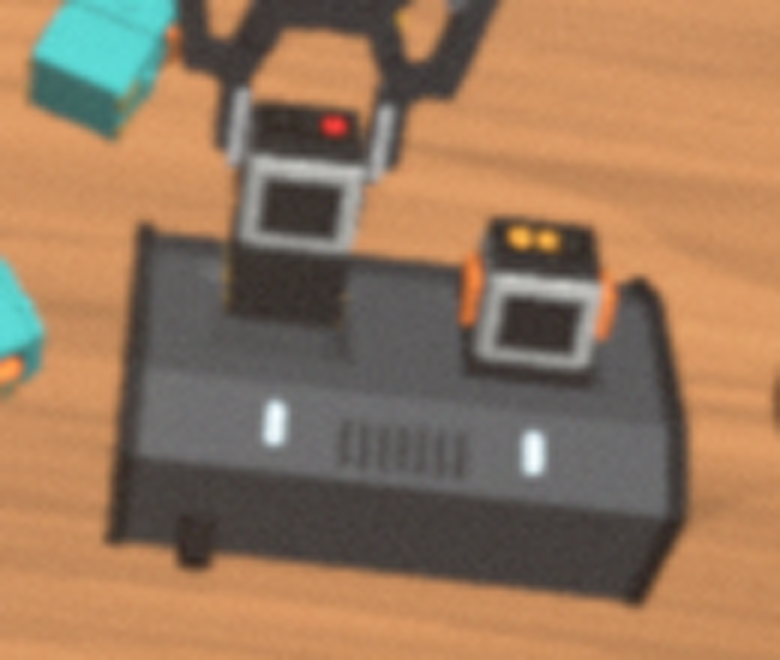

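The pack (panel centre (320,333)) lines up with the bay mouth (columns 258–382, centre 320). I'll insert it pinched.

Run:
```python
from h import *
g=FMID-22*bz+2.5*bx
r=bot.movel((g+8*bz).tolist(),max_speed=45,threshold=10); s=st('8'); print(r,[round(float((s['tcp_pos']-g)@v),2) for v in (bx,by,bz)])
if not r:
    r=bot.movel((g-3*bz).tolist(),max_speed=18,threshold=10); s=st('home'); print(r,[round(float((s['tcp_pos']-g)@v),2) for v in (bx,by,bz)])
shot('g9')
```

```text
8 t25.07 tcp [609.  191.9  75.9] F [-0.3  0.1 -2.7] M [-0.01  0.61  0.02] op 0.602
False [0.2, 0.04, 8.15]
home t25.49 tcp [611.4 192.1  70.5] F [-2.9 -0.4  5.6] M [-0.06  0.42 -0.07] op 0.602
True [0.0, 0.18, 2.21]
```

View pics/g9.png

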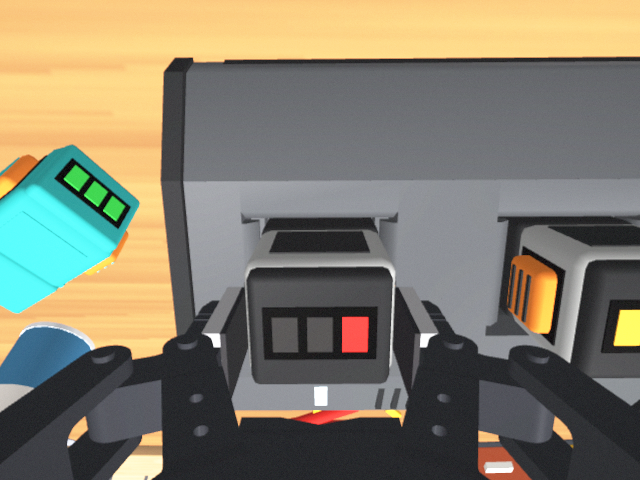

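The stop came at +2.2 mm, where the floor was expected. I'll press a little more firmly, then release.

Run:
```python
from h import *
g=FMID-22*bz+2.5*bx
r=bot.movel((g-2*bz).tolist(),max_speed=15,threshold=14); s=st('press'); print(r,[round(float((s['tcp_pos']-g)@v),2) for v in (bx,by,bz)])
bot.grip(0.74); st('rel'); bot.grip(1.0); s=st('open'); shot('g10')
```

```text
press t25.75 tcp [611.5 192.1  70.4] F [-4.8 -1.1  7.5] M [-0.11  0.55 -0.04] op 0.597
True [0.02, 0.18, 2.18]
rel t26.02 tcp [610.5 191.9  68.8] F [ 1.1  0.1 -1.2] M [-0.01  0.4   0.03] op 0.739
open t26.38 tcp [610.3 191.9  68.9] F [-0.1 -0.2  0.3] M [-0.02  0.37  0.02] op 0.999
```

View pics/g10.png

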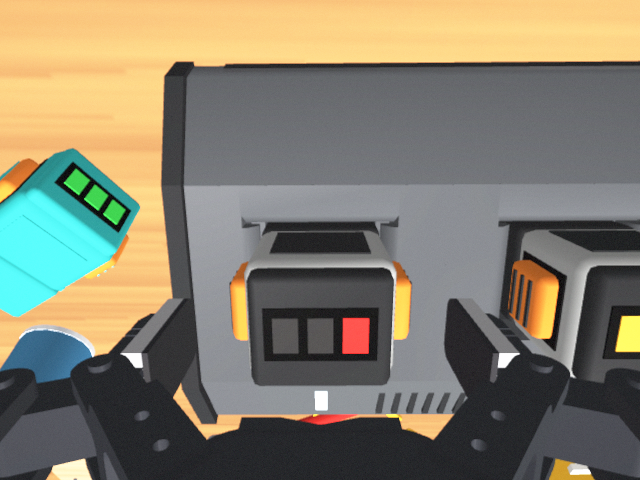

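Run:
```python
from h import *
p=np.array(bot.get_state()['tcp_pos'])
bot.movel((p+85*bz).tolist(),max_speed=120)
for n,tg,d,rpy in [('m2',(590,205,90),270,(pi,0.05,pi)),('m1',(590,205,90),270,(pi,.45,pi-.3))]:
    bot.move_ptp(look(tg,d,rpy).tolist(),list(rpy)); bot.dwell(.2); shot(n); print(bot.get_state()['t'])
def c(n,x0,y0,w,h,o,k):
    im=cv2.imread(f'pics/{n}.png'); z=cv2.resize(im[y0:y0+h,x0:x0+w],None,fx=k,fy=k,interpolation=cv2.INTER_CUBIC)
    for i in range(0,w,20): cv2.line(z,(i*k,0),(i*k,6),(255,0,255),1); cv2.putText(z,str(x0+i),(i*k,18),0,.4,(255,0,255),1)
    for i in range(0,h,20): cv2.line(z,(0,i*k),(6,i*k),(255,0,255),1); cv2.putText(z,str(y0+i),(8,i*k+4),0,.4,(255,0,255),1)
    cv2.imwrite(f'pics/{o}.png',z)
c('m1',245,190,125,115,'m1f',5); c('m2',240,195,120,110,'m2f',5)
```

```text
28.2667
29.0917
```

View pics/m1f.png

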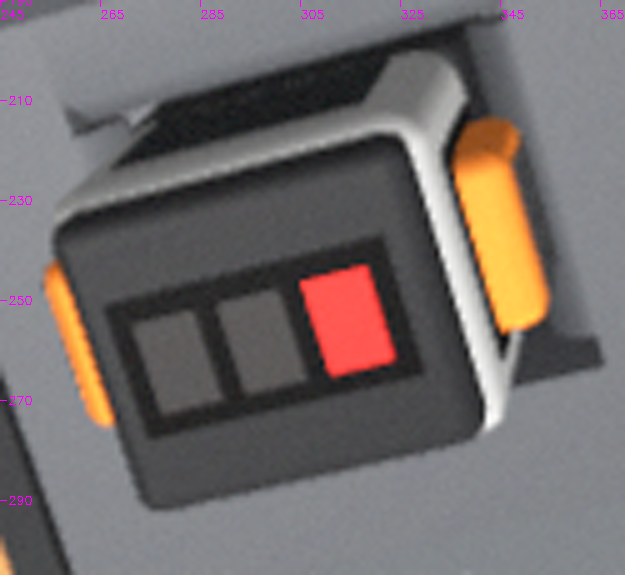

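View pics/m2f.png

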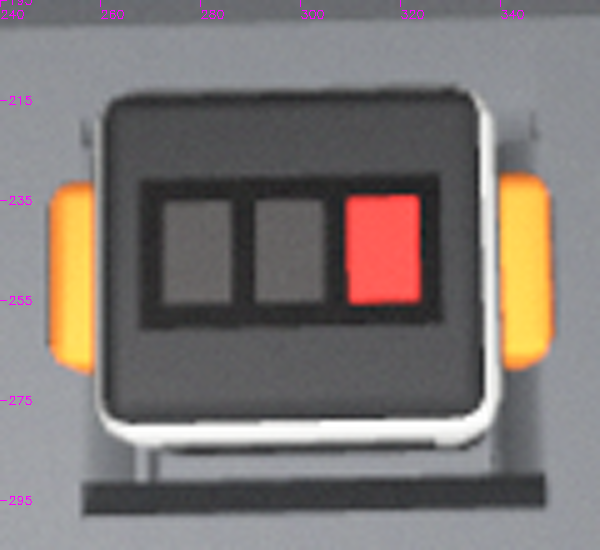

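Run:
```python
from h import *
m1,m2=mod('m1'),mod('m2')
X=np.array([tri([(m1,p),(m2,q)]) for p,q in zip([(266,251.4),(321.6,237.6),(329.8,264.4),(275.4,277.4)],[(268,231.4),(328,230),(328,259.4),(268,260.4)])])
d=X.mean(0)-CAP; print(X.mean(0).round(1),[round(float(d@v),2) for v in (bx,by,bz)])
```

```text
[588.8 191.8 112.6] [0.43, 0.19, 0.06]
```

The flat pack's cap is within 0.1 mm in depth and 0.5 mm sideways of where the full pack sat, and its buttons are out. Now a last look at the whole scene.

Run:
```python
from h import *
bot.move_ptp([450,100,280],[pi,0,pi]); bot.dwell(.2); st()
t=imaging.capture('top'); s=imaging.capture('scene')
cv2.imwrite('pics/top9.png',t); cv2.imwrite('pics/s9.png',cv2.resize(s[150:340,120:500],None,fx=2.1,fy=2.1,interpolation=cv2.INTER_CUBIC))
```

```text
t30.06 tcp [449.4 100.8 278.7] F [-0.2  0.2 -0.6] M [-0.03 -0.   -0.01] op 1.000
```

View pics/top9.png

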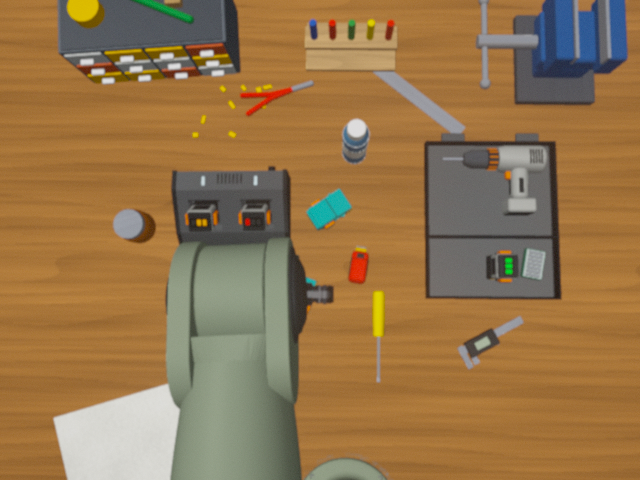

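View pics/s9.png

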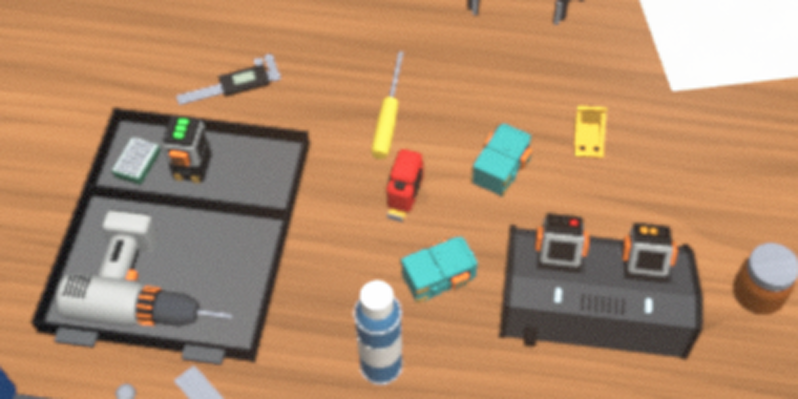

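Everything is as it should be. The full pack stands upright in the front compartment (top (510,266)), and the red-bar pack is in the right bay (top (254,217)). The half pack, bit box, tape, driver and look-alikes haven't moved. I'm handing it in.

Run:
```python
from h import *
bot.sign_off(); print(bot.get_state()['t'])
```

```text
the job is handed in; nothing more can be done
the job is handed in; nothing more can be done
```

The job is done and handed in at about 30 s of the 59 s allowed. I pinched the full pack, drew it straight out and stood it upright in the tray's front compartment. I then put the flat pack into the freed right bay, pressed it onto the floor and let it go.

**Last checks:**
- **Flat pack on charge:** measured from two wrist views, its cap is 0.06 mm in depth and under 0.5 mm sideways from where the full pack sat. Both its buttons are out. I judged the latch from that depth and the buttons, with no pull test.
- **Full pack in the tray:** it is upright with its buttons out, at about (509, -320) mm. It touched down with about 5 N on the tool.
- **Everything else:** nothing else had visibly moved, except that the arm hid the bracket and most of one turquoise look-alike in the top view. Both show undisturbed in the scene view.

**What disagreed:**
- **Flat pack's buttons:** the text has them facing within 0.35 rad of the tray's ±x. The pictures showed them about 0.28 rad off ±y, so I went by the pictures.
- **Heights:** the first heights from the top and scene cameras came out 4–14 mm low on the pack caps. The wrist views agreed with the text to within 1 mm, so I used those.

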